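# Unlock the drying arm, park its bolt and swing the clip over the bowl

## Task

The swing arm of the little drying rack is locked by a sliding bolt. Draw the bolt all the way back by its yellow-knobbed handle, lay the handle down into the side notch so that it stays parked there, and only then swing the arm round until its green clip hangs over the middle of the blue bowl, on whichever side the bowl stands. Leave the bowl, the jug and everything else where they stand.

Things in the scene. Friction and masses are not known exactly. Their poses are not given: they have to be found in the camera images.
- rack: Drying rack fixed to the ledge: dark base plate (12 mm thick, x -45 to 182 mm, 90 mm wide), a turning steel post (24 mm thick, top at 112 mm) and a bare-metal bolt housing along +x (x 44 to 174 mm, 28 mm wide, top at 47 mm). A slot 13 mm wide in the housing's top runs along x from 84 to 132 mm. Origin at ledge level on the post's axis, z up.
- notch (a point): Middle of the side notch, 34 mm above the ledge on the housing's +y face, axes as the rack's. The notch is 16 mm wide: the far end of the slot (x 116 to 132 mm of the rack) opens into it, and it is cut through the +y wall of the housing down to 27 mm above the ledge.
- bolt: Steel bolt, a loose rod 14 mm thick captive in the housing, with a handle (10 mm stem) standing up through the slot. Origin on the rod's axis below the handle, 34 mm up; x along the rod, its locking tip 73 mm away at -x; z along the handle. Home: handle near rack x = 92 mm, tip in the bore of the post's brass lug (out to 34 mm). Fully drawn: about 126 mm; it can then turn over to +y.
- bolt_knob (a point): Centre of the yellow ball knob, 46 mm from the rod's axis along the handle: 80 mm above the ledge when upright, about 34 mm or lower when the handle lies in the notch.
- swing_arm (a joint): Angle of the swing arm about the post, rad: 0 at the start (arm along -x of the rack, bolted), positive anticlockwise from above: it points along (-cos q, -sin q) in the rack's frame. Turns 1.7 rad either way, stays where left. White bar 14 x 14 mm, 98 to 112 mm above the ledge, 155 mm long from the post's axis.
- clip (a point): Lower end of the green clip (26 x 20 mm) that hangs under the arm's end, 145 mm from the post's axis, 62 mm above the ledge.
- bowl: Empty blue plastic bowl, rim diameter 130 mm, height 45 mm; origin at the centre of its underside. Stands to the left or right of the rack; the clip passes above it.
- jug: White ceramic jug, 90 mm across, 120 mm high, handle 70 mm out along its +y; origin at the centre of its underside. Stands on the other side of the rack from the bowl.
- rolling_pin: Short wooden rolling pin, 276 mm long along its y, 44 mm thick; origin under its middle. Bystander.
- scrubber_holder: Steel pot scrubber holder, 90 x 110 mm, 120 mm high; origin at the centre of its underside. Bystander.
- soap: Green soap bottle, 60 mm across, 170 mm high; origin at the centre of its underside. Bystander.
- mug: Blue ceramic mug, 80 mm across, 85 mm high; origin at the centre of its underside. Bystander.
- spare_clip: Orange clothes peg, 85 mm long; origin at the centre of its underside. Bystander.
There are look-alikes about, which are no part of the job. Of the things shaped like the bowl, the blue one is meant.

How it is judged:
By the outcome, as a careful person would: the job done as asked, in the order asked, and still so for the second after the job is handed in, with the robot touching nothing.
It also fails if it takes over 56 s, if anything falls off the work surface, if the arm or the gripper's body presses on something with over 40 N, if the wrist force passes 120 N, or if a joint passes its speed limit or range.

## Robot

A 6-joint arm with a two-finger parallel gripper is mounted at the origin on the work surface. World frame = base frame: x ahead of the robot, y to its left, z up, the work surface at z = 0. Lengths are in m, angles in rad, forces in N, time in s.
With the tool pointing down it reaches from about 0.3 to 0.825 m from the base axis. Payload 5.4 kg.
Tool frame: the origin (TCP) lies at the centre of the arm's flange, where the gripper is bolted on; the fingertips stand 190 mm ahead of it and the grasp point (between the pads) lies 171 mm ahead of it; z points along the fingers, y is the direction in which the jaws open and shut (so a half turn about z gives the same grasp; the last joint's range is limited). The gripper opens to 92 mm and grips with 3 to 60 N. Pads are 20 mm wide; open, the fingers measure 128 mm over their backs; the gripper's body (75 mm by 189 mm) begins 69 mm behind the grasp point.
Start: joints at [-1.42, 0.158, 1.597, -0, 1.386, -0.21], TCP at [0.203, -0.538, 0.405] pointing down, gripper open.
Joint ranges: [-2.91, 2.91], [-0.94, 2.29], [0.18, 2.7], [-1.29, 4.43], [0.17, 2.64], [-3, 3]. Speed limits (rad/s): [2.57, 2.57, 3.14, 3.14, 3.14, 3.14].

## Interface

Orientations are given as a unit quaternion [x, y, z, w].
In Python, from bench import manip gives the robot as it stands.
- The arm moves only by the tool servo_tool, never from a script. Its argument "increments" is a list of rows, each a list of 6 numbers: the shift along the tool's x, y, z each as a share of 600 mm, from -1 to 1, then the turn, a rotation vector about the tool's x, y, z each as a share of 90 degrees, from -1 to 1. A call has 1 to 5 rows; each row is the pose to reach, as a shift and turn from the pose commanded when the call began, along the tool's axes at that moment; what a row does not reach only later rows make up. A row lasts 1/12 s, in which the tool goes at most 41.7 mm and 7.16 degrees, less where a joint would pass 70% of its speed; a pose out of reach is approached as far as the arm can. A call with a number of a shift or a turn outside -1 to 1 is refused whole. A call with a gripper value outside its range is refused whole. "jaw" is the finger opening in mm, from 0 to 91.9, set as the call begins (left out, the last holds). The fingers move at their own pace and stop on an object; "squeeze" is the grip in N (left out, the last holds). Time passes only in rows, so rows that repeat a pose let the fingers close. It gives the time, the measured TCP pose, the force and the opening at its end, in the units of the state.
- manip.get_state(): the state, without advancing time (a new reading comes with each control period).
- manip.grab_frame(name): name is "scene" or "top" or "wrist"; returns the picture (384x512x3 uint8, red, green, blue); there is no depth.
- manip.camera_model(name): a dict with "mtx" (3x3 intrinsics, pixels), "dist_coeffs" ([k1, k2, p1, p2, k3] as OpenCV has them; the pictures are not rectified), "R" (3x3) and "t" (3): a world point X has camera coordinates R X + t. Camera axes: x right, y down, z forward; pixel columns grow to the right and rows downward; lengths in m; the calibration is good to about 2 mm. A picture is of the moment at which its call begins: read the wrist's pose just before it. camera_model takes no time and is no camera call; for the wrist camera it gives the pose at the moment of the call.
- manip.finish_job(): hands the job in, once; it reports no verdict.
The state is a dict: "time_s": time; "joint_positions": joint angles; "joint_vel": joint speeds; "joint_efforts": joint torques, N m; "eef_pos": TCP position; "ee_rot": TCP orientation; "wrist_force": force on the tool from outside, world axes, zero at the start; "wrist_torque": the same for the moment, N m; "grip_width": opening from 0.0 (shut) to 1.0 (fully open).
Only numpy, scipy, OpenCV 4.12 (cv2) and the standard library are available. Lean on these libraries where they do the work, as an engineer would, in place of code of your own. Each camera call takes 0.05 s, during which the arm holds its last target. There are 200 camera calls.

## Working session

There is one attempt and no reset: what is moved stays moved. The work goes in short steps, Python scripts to look and compute and a tool call to move; the robot and the scene stay as the last step left them, time stands still between calls to the robot, and variables do not carry over. Pictures are saved under pics/ and viewed, about 8 in all and at most 12, crops included, and the job is handed in when it is done.

Besides the shell and the picture viewer there is one more tool, called as a command line: name --pt "numbers of a row" for each row, then --argument value for the rest. servo_tool: Moves the arm, as the interface text tells. Shift numbers are shares of 600 mm and turn numbers shares of 90 degrees, none past 1 either way. Its arguments: {"type":"object","properties":{"increments":{"type":"array","items":{"type":"array","items":{"type":"number","minimum":-1,"maximum":1}}},"jaw":{"type":"number"},"squeeze":{"type":"number"}},"required":["increments"]}

```bash
mkdir -p pics
cat > h.py <<'E'
import numpy as np, cv2
from bench import manip
from scipy.spatial.transform import Rotation as Ro
def grab(n):
    c=manip.camera_model(n); f=manip.grab_frame(n); return f,c
def save(f,n): cv2.imwrite('pics/'+n,cv2.cvtColor(f,cv2.COLOR_RGB2BGR))
def ray(c,uv):
    K=np.array(c['mtx'],float);d=np.array(c['dist_coeffs'],float)
    p=cv2.undistortPoints(np.array(uv,float).reshape(-1,1,2),K,d).reshape(-1,2)
    R=np.array(c['R']);t=np.array(c['t'])
    return -R.T@t, np.c_[p,np.ones(len(p))]@R
def onplane(c,uv,z):
    o,d=ray(c,uv); return o+d*((z-o[2])/d[:,2])[:,None]
def proj(c,X):
    return cv2.projectPoints(np.array(X,float).reshape(-1,1,3),cv2.Rodrigues(np.array(c['R'],float))[0],np.array(c['t'],float),np.array(c['mtx'],float),np.array(c['dist_coeffs'],float))[0].reshape(-1,2)
E
python3 - <<'E'
from h import *
fs=[]
for n in('scene','top'):
    f,c=grab(n); np.save(n+'0.npy',f); fs.append(f); print(n,np.round(-np.array(c['R']).T@np.array(c['t']),3))
    save(cv2.resize(f,(800,600),interpolation=cv2.INTER_CUBIC),n+'0.png')
print(manip.get_state())
E
```

```text
scene [ 1.304 -0.869  0.966]
top [ 0.336 -0.021  1.449]
{'time_s': 0.1, 'joint_positions': array([-1.42012358e+00,  1.59000677e-01,  1.59808721e+00,  8.19475485e-06,
        1.38617447e+00, -2.10117202e-01]), 'joint_vel': array([-1.08922869e-03, -1.10960244e-03, -2.34172316e-03, -1.06888401e-03,
       -9.18798813e-05, -5.73709789e-04]), 'joint_efforts': array([ 1.91086765e-03, -3.86499274e+01, -3.22960246e+01,  7.03646941e-02,
        3.38964514e-02, -5.85438897e-05]), 'eef_pos': array([ 0.20291767, -0.53774712,  0.40381843]), 'ee_rot': array([ 9.83772697e-01,  1.79417345e-01,  2.88354115e-05, -8.34365785e-04]), 'wrist_force': array([0.15525145, 0.12713004, 0.49652055]), 'wrist_torque': array([ 0.02301955, -0.04537453,  0.03867804]), 'grip_width': 1.0011022373415641}
```

View pics/scene0.png

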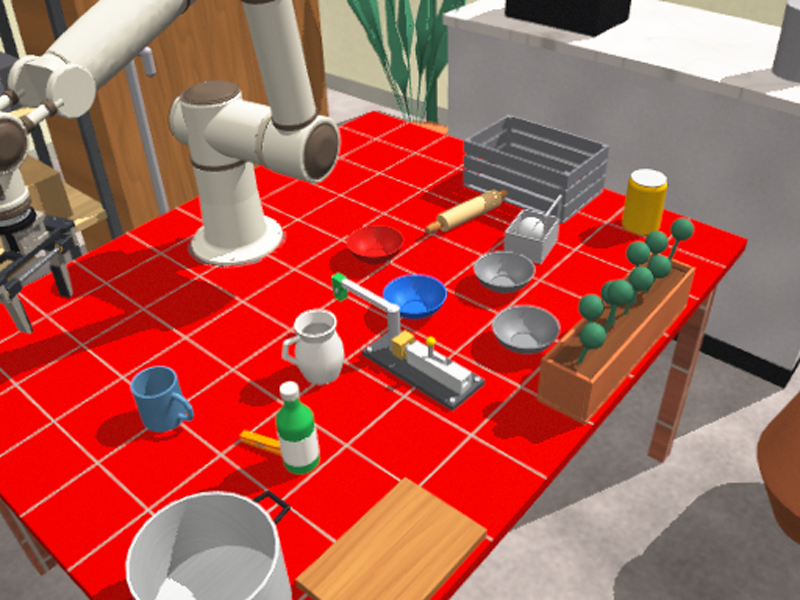

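View pics/top0.png

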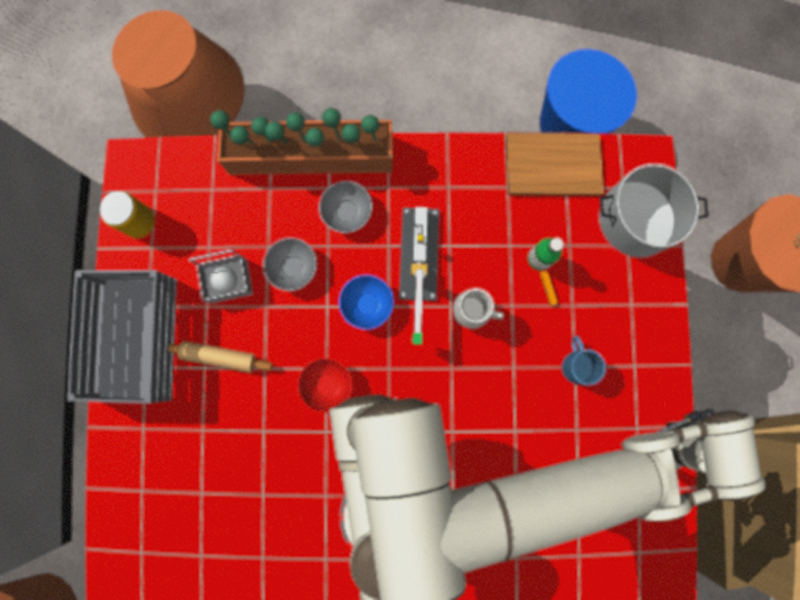

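The scene view shows the rack at about (415,365), with the yellow knob at (431,341). The bowl-shaped things in the top view are blue (366,302), red (326,385), and grey (345,207) and (290,265). The blue one, left of the arm, is the one meant. The jug is on the right at (474,308). Next I'll measure and confirm with a crop.

```bash
cat > m.py <<'E'
from h import *
ims={n:np.load(n+'0.npy') for n in('scene','top')}
cm={n:manip.camera_model(n) for n in ims}
def blobs(n,lo,hi,box,mn=4):
    hsv=cv2.cvtColor(ims[n],cv2.COLOR_RGB2HSV); m=cv2.inRange(hsv,lo,hi)
    x0,y0,x1,y1=[int(v*.64) for v in box]; k=np.zeros_like(m);k[y0:y1,x0:x1]=m[y0:y1,x0:x1]
    N,L,S,C=cv2.connectedComponentsWithStats(k); return [(S[i,4],C[i].round(1),S[i,:4]) for i in range(1,N) if S[i,4]>=mn],k
Y=((20,120,120),(35,255,255));G=((50,120,60),(75,255,255));B=((100,120,60),(130,255,255))
for n,bx in(('scene',(330,260,500,420)),('top',(390,190,450,360))):
    for nm,c in(('yel',Y),('grn',G)): print(n,nm,blobs(n,*c,bx)[0])
for n,bx in(('scene',(370,260,460,330)),('top',(330,265,400,335))):
    b=max(blobs(n,*B,bx)[0],key=lambda s:s[0]); print(n,'blue',b)
    if n=='top':
        x,y,w,h=b[2]; print(onplane(cm[n],[(x+w/2-.5,y+h/2-.5),(x,y+h/2),(x+w,y+h/2)],.045))
E
python3 - <<'E'
from m import *
a=ims['scene'][150:270,205:325];b=ims['top'][120:230,200:330]
o=np.zeros((480,800,3),np.uint8)
o[:,:400]=cv2.resize(a,(400,480),interpolation=cv2.INTER_CUBIC) if 0 else cv2.copyMakeBorder(cv2.resize(a,(400,400),interpolation=cv2.INTER_CUBIC),0,80,0,0,0)
o[:338,400:]=cv2.resize(b,(400,338),interpolation=cv2.INTER_CUBIC)
save(o,'crop1.png')
E
```

```text
scene yel [(np.int32(141), array([256.4, 219.6]), array([251, 212,  14,  17], dtype=int32)), (np.int32(28), array([275.4, 218.4]), array([273, 216,   6,   6], dtype=int32))]
scene grn [(np.int32(96), array([216.6, 182.9]), array([212, 175,  10,  17], dtype=int32))]
top yel [(np.int32(13), array([268.8, 152. ]), array([268, 150,   3,   5], dtype=int32)), (np.int32(44), array([268., 171.]), array([263, 169,  11,   6], dtype=int32))]
top grn [(np.int32(29), array([266.9, 216.4]), array([265, 214,   5,   6], dtype=int32))]
scene blue (np.int32(820), array([265.8, 188.8]), array([245, 176,  41,  28], dtype=int32))
top blue (np.int32(900), array([234.2, 193. ]), array([217, 177,  35,  34], dtype=int32))
[[ 0.50330744  0.05374681  0.045     ]
 [ 0.50167941  0.11649096  0.045     ]
 [ 0.50118929 -0.01253916  0.045     ]]
```

View pics/crop1.png

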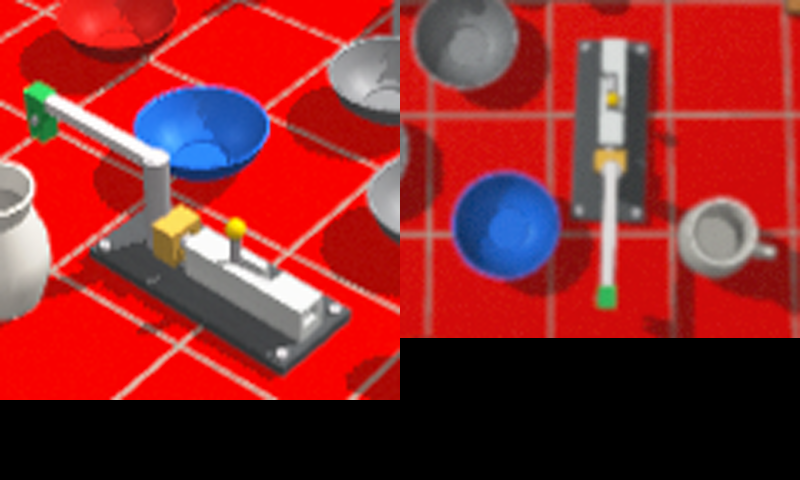

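The crop confirms the blue bowl beside the arm on the +y side, which is the notch side, with the jug opposite. Now I'll triangulate the knob and clip.

```bash
python3 - <<'E' | tail -12
from m import *
def tri(a,b):
    (o1,d1),(o2,d2)=ray(cm['scene'],[a]),ray(cm['top'],[b]); d1=d1[0];d2=d2[0]
    s=np.linalg.lstsq(np.c_[d1,-d2],o2-o1,rcond=None)[0]; p,q=o1+s[0]*d1,o2+s[1]*d2
    return (p+q)/2,np.linalg.norm(p-q)
k,e1=tri((275.4,218.4),(268.8,152.)); print('knob',k,e1)
K=onplane(cm['top'],[(268.8,152)],.08)[0]; K2=onplane(cm['scene'],[(275.4,218.4)],.08)[0]; print(K,K2)
C=onplane(cm['top'],[(266.9,216.4)],.112)[0]; C2=onplane(cm['scene'],[(216.6,182.9)],.088)[0]; print('clip',C,C2)
# housing outline in top: bright pixels, base plate
d=K-C; print('dist',np.linalg.norm(d[:2]),'yaw',np.degrees(np.arctan2(d[1],d[0])))
# base plate dark outline
hsv=cv2.cvtColor(ims['top'],cv2.COLOR_RGB2HSV)
m=((hsv[...,1]<110)).astype(np.uint8); k=np.zeros_like(m);k[128:195,250:286]=m[128:195,250:286]
N,L,S,Ct=cv2.connectedComponentsWithStats(k); i=1+np.argmax(S[1:,4])
cs=cv2.findContours((L==i).astype(np.uint8),0,2)[0][0]; r=cv2.minAreaRect(cs); bp=cv2.boxPoints(r); print(r)
print(onplane(cm['top'],bp,.012)); ctr=onplane(cm['top'],[r[0]],.012)[0]; print('platectr',ctr)
print('post est', K-np.array([.092*d[0],.092*d[1],0])/np.linalg.norm(d[:2]))
E
```

```text
[ 0.50118929 -0.01253916  0.045     ]]
knob [ 0.65148363 -0.07440149  0.07910991] 0.000683135323054375
[ 0.65103296 -0.07460763  0.08      ] [ 0.65234114 -0.07491669  0.08      ]
clip [ 0.41469215 -0.06444429  0.112     ] [ 0.41362198 -0.06452473  0.088     ]
dist 0.2365592379780419 yaw -2.4623672841825583
((266.3004455566406, 162.82655334472656), (34.2809944152832, 61.59055709838867), 11.633633613586426)
[[ 0.52216608  0.02040965  0.012     ]
 [ 0.75740168 -0.02768157  0.012     ]
 [ 0.7292227  -0.1571963   0.012     ]
 [ 0.49538252 -0.10593237  0.012     ]]
platectr [ 0.62442338 -0.06730372  0.012     ]
post est [ 0.55911791 -0.07065501  0.08      ]
```

```bash
cat >> h.py <<'E'
YAW=np.radians(-2.46); RX=np.array([np.cos(YAW),np.sin(YAW),0]); RY=np.array([-RX[1],RX[0],0]); POST=np.array([.5591,-.0707,0])
def rack(x,y,z): return POST+RX*x+RY*y+np.array([0,0,z])
def row(tcp,Rt):
    "shares to go from the state now to TCP pose"
    s=manip.get_state(); R=Ro.from_quat(s['ee_rot'])
    d=R.inv().apply(np.array(tcp)-s['eef_pos'])/.6; w=(R.inv()*Rt).as_rotvec()/(np.pi/2)
    print('t',round(s['time_s'],2),'row',np.round(np.r_[d,w],3),'grip',round(s['grip_width'],3),'F',s['wrist_force'].round(1))
def down(jaw): # tool down, tool y along the world direction jaw
    jaw=np.array(jaw)/np.linalg.norm(jaw); z=np.array([0,0,-1.]); return Ro.from_matrix(np.c_[np.cross(jaw,z),jaw,z])
E
python3 -c "
from h import *
row([.651,-.0745,.40],down(RX))"
```

```text
t 0.1 row [ 0.971 -0.459  0.007 -0.001 -0.001 -0.743] grip 1.001 F [0.2 0.1 0.5]
```

servo_tool --pt "0.97 -0.46 0.007 0 0 -0.743" --pt "0.97 -0.46 0.007 0 0 -0.743" --pt "0.97 -0.46 0.007 0 0 -0.743" --pt "0.97 -0.46 0.007 0 0 -0.743" --pt "0.97 -0.46 0.007 0 0 -0.743"

```text
time_s: 0.52
eef_pos: [0.3484, -0.3863, 0.4029]
ee_rot: [0.88, 0.476, 0.0, -0.0]
wrist_force: [0.8, -0.7, 0.2]
grip_width: 0.999
```

```bash
python3 -c "
from h import *
row([.651,-.0745,.40],down(RX))"
```

```text
t 0.52 row [ 0.711  0.137  0.005 -0.    -0.    -0.342] grip 0.999 F [ 0.8 -0.7  0.2]
```

servo_tool --pt "0.71 0.137 0.005 0 0 -0.342" --pt "0.71 0.137 0.005 0 0 -0.342" --pt "0.71 0.137 0.005 0 0 -0.342" --pt "0.71 0.137 0.005 0 0 -0.342" --pt "0.71 0.137 0.005 0 0 -0.342"

```text
time_s: 0.93
eef_pos: [0.4944, -0.2373, 0.4016]
ee_rot: [0.722, 0.692, -0.0, -0.0]
wrist_force: [0.6, -0.6, 0.2]
grip_width: 1.002
```

```bash
python3 -c "
from h import *
row([.651,-.0745,.40],down(RX))"
```

```text
t 0.93 row [ 0.282  0.249  0.003 -0.    -0.     0.001] grip 1.002 F [ 0.6 -0.6  0.2]
```

servo_tool --pt "0.282 0.249 0.003 0 0 0" --pt "0.282 0.249 0.003 0 0 0" --pt "0.282 0.249 0.003 0 0 0" --pt "0.282 0.249 0.003 0 0 0" --pt "0.282 0.249 0.003 0 0 0"

```text
time_s: 1.35
eef_pos: [0.6397, -0.0879, 0.3997]
ee_rot: [0.724, 0.69, -0.0, -0.0]
wrist_force: [0.7, -0.6, -0.1]
grip_width: 1.001
```

```bash
python3 -c "
from h import *
row([.651,-.0745,.34],down(RX))"
```

```text
t 1.35 row [ 0.023  0.018  0.099 -0.001 -0.    -0.003] grip 1.001 F [ 0.7 -0.6 -0.1]
```

servo_tool --pt "0.023 0.018 0.099 0 0 -0.003" --pt "0.023 0.018 0.099 0 0 -0.003" --pt "0.023 0.018 0.099 0 0 -0.003" --pt "0.023 0.018 0.099 0 0 -0.003" --jaw 45

```text
time_s: 1.68
eef_pos: [0.6496, -0.0763, 0.3391]
ee_rot: [0.722, 0.692, -0.001, -0.002]
wrist_force: [0.6, 0.5, 0.7]
grip_width: 0.732
```

```bash
python3 -c "
from h import *
row([.651,-.0745,.34],down(RX))
f,c=grab('wrist'); np.save('w1.npy',f); save(f,'w1.png')
print(proj(c,[[.651,-.0745,.08],rack(92,0,47) if 0 else rack(.132,0,.047),rack(.084,0,.047)]).round(1))
hsv=cv2.cvtColor(f,cv2.COLOR_RGB2HSV); m=cv2.inRange(hsv,(20,150,120),(35,255,255))
N,L,S,C=cv2.connectedComponentsWithStats(m)
for i in range(1,N):
    if S[i,4]>20: print(S[i],C[i].round(1),onplane(c,[C[i]],.08)[0].round(4))
"
```

```text
t 1.68 row [ 0.003  0.002 -0.001 -0.003 -0.001  0.   ] grip 0.732 F [0.6 0.5 0.7]
[[259.6 202.3]
 [307.3 191.9]
 [249.7 191.8]]
[249 194  22  23 395] [259.9 205.3] [ 0.6512 -0.0768  0.08  ]
```

View pics/w1.png

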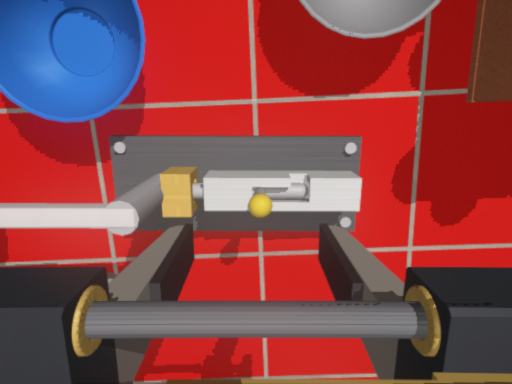

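The wrist view shows the knob at (260,205), the slot to its right, the notch on the upper (+y) side at (297,177), and the blue bowl at upper left. I'll descend and grip the knob with the jaws along x.

```bash
python3 -c "
from h import *
row([.6512,-.0757,.257],down(RX))"
```

```text
t 1.73 row [ 0.002  0.002  0.141 -0.     0.    -0.   ] grip 0.685 F [-0.1 -0.1  0.5]
```

servo_tool --pt "0.002 0.002 0.06 0 0 0" --pt "0.002 0.002 0.11 0 0 0" --pt "0.002 0.002 0.138 0 0 0" --pt "0.002 0.002 0.138 0 0 0"

```text
time_s: 2.07
eef_pos: [0.6499, -0.0762, 0.2556]
ee_rot: [0.723, 0.691, -0.001, -0.002]
wrist_force: [0.5, 0.8, -0.7]
grip_width: 0.486
```

servo_tool --pt "0 0 0 0 0 0" --pt "0 0 0 0 0 0" --pt "0 0 0 0 0 0" --pt "0 0 0 0 0 0" --pt "0 0 0 0 0 0" --jaw 0 --squeeze 12

```text
time_s: 2.48
eef_pos: [0.652, -0.0757, 0.2602]
ee_rot: [0.722, 0.692, 0.001, 0.001]
wrist_force: [-0.5, -0.2, 5.0]
grip_width: 0.18
```

servo_tool --pt "0 0 0 0 0 0" --pt "0 0 0 0 0 0" --pt "0 0 0 0 0 0"

```text
time_s: 2.73
eef_pos: [0.6521, -0.0756, 0.2601]
ee_rot: [0.722, 0.692, 0.001, 0.001]
wrist_force: [-1.2, -1.4, 6.7]
grip_width: 0.179
```

servo_tool --pt "0 0.012 0 0 0 0" --pt "0 0.024 0 0 0 0" --pt "0 0.036 0 0 0 0" --pt "0 0.046 0 0 0 0" --pt "0 0.05 0 0 0 0"

```text
time_s: 3.15
eef_pos: [0.6823, -0.0769, 0.2601]
ee_rot: [0.722, 0.692, 0.001, 0.001]
wrist_force: [-2.0, -0.3, 8.0]
grip_width: 0.182
```

servo_tool --pt "0 0.004 0 0 0 0" --pt "0 0.007 0 0 0 0" --pt "0 0.007 0 0 0 0"

```text
time_s: 3.4
eef_pos: [0.6863, -0.0771, 0.2601]
ee_rot: [0.722, 0.692, 0.001, 0.001]
wrist_force: [-1.0, -0.7, 6.7]
grip_width: 0.177
```

```bash
python3 -c "
from h import *
row(rack(.126,0,.257),down(RX))"
```

```text
t 3.4 row [ 0.002 -0.002  0.005  0.002  0.001  0.   ] grip 0.177 F [-1.  -0.7  6.7]
```

servo_tool --pt "0 0.003 0 0 0 0" --pt "0 0.004 0 0 0 0" --pt "0 0.004 0 0 0 0"

```text
time_s: 3.65
eef_pos: [0.6882, -0.0771, 0.2601]
ee_rot: [0.722, 0.692, -0.0, 0.0]
wrist_force: [-4.0, 0.3, 8.0]
grip_width: 0.182
```

servo_tool --pt "0.0133 -0.0025 0.0012 0 0 0" --pt "0.0262 -0.0025 0.0046 0 0 0" --pt "0.0383 -0.0025 0.0103 0 0 0" --pt "0.0493 -0.0025 0.0179 0 0 0" --pt "0.0587 -0.0025 0.0274 0 0 0"

```text
time_s: 4.07
eef_pos: [0.688, -0.0409, 0.2414]
ee_rot: [0.722, 0.692, 0.0, 0.0]
wrist_force: [0.2, 0.6, 1.8]
grip_width: 0.178
```

servo_tool --pt "0.0077 0 0.0109 0 0 0" --pt "0.0133 0 0.0231 0 0 0" --pt "0.0168 0 0.0359 0 0 0" --pt "0.018 0 0.0493 0 0 0" --pt "0.018 0 0.053 0 0 0"

```text
time_s: 4.48
eef_pos: [0.6875, -0.0309, 0.2072]
ee_rot: [0.722, 0.692, -0.001, -0.001]
wrist_force: [-0.2, 1.6, 0.5]
grip_width: 0.181
```

```bash
python3 -c "
from h import *
s=manip.get_state();print(s['wrist_force'],s['eef_pos'])
f,c=grab('wrist'); save(f,'w2.png')
g,d=grab('scene'); 
save(np.hstack([cv2.resize(f[60:360,60:460],(400,300)),cv2.resize(g[170:270,205:325],(400,333))[:300]]),'w2.png')
"
```

```text
[-0.19733603  1.64489819  0.49235642] [ 0.68754905 -0.03091648  0.20719887]
```

View pics/w2.png

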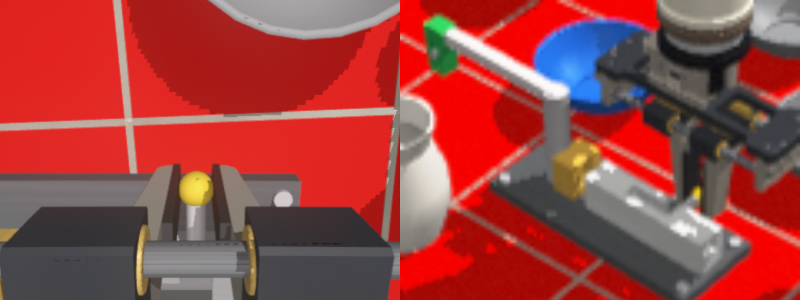

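The handle lies over on the +y side with the knob between the pads, at (195,188) in the left half. I'll release and rise.

servo_tool --pt "0 0 0 0 0 0" --pt "0 0 0 0 0 0" --pt "0 0 0 0 0 0" --pt "0 0 0 0 0 0" --jaw 40

```text
time_s: 4.92
eef_pos: [0.6885, -0.0312, 0.2103]
ee_rot: [0.722, 0.692, 0.0, 0.0]
wrist_force: [-0.2, -0.5, 0.9]
grip_width: 0.429
```

servo_tool --pt "0 0 -0.04 0 0 0" --pt "0 0 -0.1 0 0 0" --pt "0 0 -0.17 0 0 0" --pt "0 0 -0.24 0 0 0" --pt "0 0 -0.25 0 0 0"

```text
time_s: 5.33
eef_pos: [0.6901, -0.0313, 0.3702]
ee_rot: [0.722, 0.692, 0.004, 0.006]
wrist_force: [1.4, 0.2, 1.7]
grip_width: 0.434
```

```bash
python3 -c "
from h import *
f,c=grab('wrist'); save(f,'w3.png')
hsv=cv2.cvtColor(f,cv2.COLOR_RGB2HSV); m=cv2.inRange(hsv,(20,150,120),(35,255,255))
N,L,S,C=cv2.connectedComponentsWithStats(m)
for i in range(1,N):
    if S[i,4]>20:
        p=onplane(c,[C[i]],.032)[0]-POST; print(S[i],C[i].round(1),p@RX,p@RY)
m=cv2.inRange(hsv,(100,120,60),(130,255,255))
N,L,S,C=cv2.connectedComponentsWithStats(m); i=1+np.argmax(S[1:,4]); x,y,w,h=S[i][:4]; print(S[i],onplane(c,[(x,y),(x+w/2,y+h/2),(x+w,y+h)],.045))
"
```

```text
[240 172  17  16 226] [248. 180.] 0.12631875963278325 0.04605292091681128
[    0    15   108   158 13964] [[ 0.49570907  0.11623951  0.045     ]
 [ 0.52567335  0.05496248  0.045     ]
 [ 0.56037584 -0.01512467  0.045     ]]
```

View pics/w3.png

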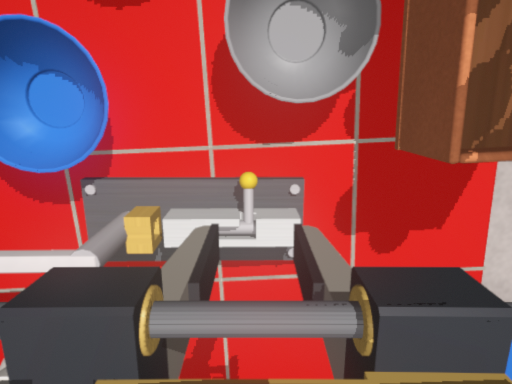

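The bolt is parked: the knob is at rack (126, 46) mm and the handle lies through the notch. Next I'll close the jaws and go to the arm's −y side to push it towards the bowl.

```bash
python3 - <<'E' | tail -6
from m import *
print('jug',onplane(cm['top'],[(474*.64,308*.64),(454*.64,308*.64)],.12).round(3))
b=np.array([.503,.0525,0])-POST; a=np.arctan2(b@RY,-(b@RX)); print('bowl r',np.linalg.norm(b),'q',-a,np.degrees(a))
p=rack(-.1,-.05,.37); print(p); row(p,down(RX)); print(manip.get_state()['joint_positions'].round(2))
E
```

```text
jug [[ 0.481 -0.192  0.12 ]
 [ 0.481 -0.147  0.12 ]]
bowl r 0.1353715258095291 q -1.1005612392140505 63.05751410265289
[ 0.45704606 -0.11636173  0.37      ]
t 5.38 row [-0.158 -0.382 -0.007  0.008  0.001 -0.   ] grip 0.435 F [1.3 0.5 1.6]
[-0.22  0.48  1.28  0.    1.38 -0.18]
```

servo_tool --pt "-0.141 -0.382 -0.005 0 0 0" --pt "-0.141 -0.382 -0.005 0 0 0" --pt "-0.141 -0.382 -0.005 0 0 0" --pt "-0.141 -0.382 -0.005 0 0 0" --pt "-0.141 -0.382 -0.005 0 0 0" --jaw 0

```text
time_s: 5.8
eef_pos: [0.4878, -0.0947, 0.3606]
ee_rot: [0.722, 0.692, -0.001, -0.001]
wrist_force: [-0.3, -0.4, 1.2]
grip_width: 0.095
```

```bash
python3 -c "
from h import *
row(rack(-.1,-.04,.37),down(RX))"
```

```text
t 5.8 row [-0.022 -0.05  -0.016 -0.001 -0.     0.   ] grip 0.095 F [-0.3 -0.4  1.2]
```

servo_tool --pt "-0.021 -0.05 0 0 0 0" --pt "-0.021 -0.05 0 0 0 0" --pt "-0.021 -0.05 0 0 0 0" --pt "-0.021 -0.05 0 0 0 0"

```text
time_s: 6.13
eef_pos: [0.4598, -0.1059, 0.3621]
ee_rot: [0.722, 0.692, 0.0, 0.0]
wrist_force: [-0.3, 0.2, 0.5]
grip_width: 0.003
```

```bash
python3 -c "
from h import *
row(rack(-.1,-.04,.278),down(RX))"
```

```text
t 6.13 row [-0.001 -0.004  0.14   0.    -0.    -0.   ] grip 0.003 F [-0.3  0.2  0.5]
```

servo_tool --pt "0 -0.004 0.06 0 0 0" --pt "0 -0.004 0.12 0 0 0" --pt "0 -0.004 0.14 0 0 0" --pt "0 -0.004 0.14 0 0 0" --pt "0 -0.004 0.14 0 0 0"

```text
time_s: 6.55
eef_pos: [0.4579, -0.1055, 0.278]
ee_rot: [0.722, 0.692, -0.0, -0.001]
wrist_force: [0.7, -0.8, 0.2]
grip_width: 0.006
```

servo_tool --pt "0.01 0 0 0 0 0" --pt "0.02 0 0 0 0 0" --pt "0.03 0 0 0 0 0" --pt "0.036 0 0 0 0 0" --pt "0.036 0 0 0 0 0"

```text
time_s: 6.97
eef_pos: [0.4583, -0.0834, 0.2791]
ee_rot: [0.722, 0.692, 0.0, 0.001]
wrist_force: [-0.2, -0.3, -0.2]
grip_width: 0.004
```

servo_tool --pt "0.0117 -0.0017 0 0 0 0.0444" --pt "0.0235 -0.0026 0 0 0 0.0889" --pt "0.0353 -0.0026 0 0 0 0.1333" --pt "0.0471 -0.0018 0 0 0 0.1778" --pt "0.0588 -0.0002 0 0 0 0.2222"

```text
time_s: 7.38
eef_pos: [0.4597, -0.049, 0.279]
ee_rot: [0.832, 0.554, 0.0, 0.001]
wrist_force: [0.4, -2.5, 0.1]
grip_width: 0.003
```

Run:
```python
from h import *
s=manip.get_state(); p=s['eef_pos']-POST; print(p@RX,p@RY,s['eef_pos'][2],s['wrist_force'],s['joint_positions'].round(2))
f,c=grab('top'); g,d=grab('scene')
save(np.hstack([cv2.resize(f[120:230,200:330],(400,338)),cv2.resize(g[140:270,185:325],(400,371))[:338]]),'s1.png')
```

```text
-0.10027088267861115 0.017454360056487258 0.2789861215874393 [ 0.43362357 -2.53475457  0.09887951] [-0.37  0.01  2.02 -0.    1.11  0.03]
```

View pics/s1.png

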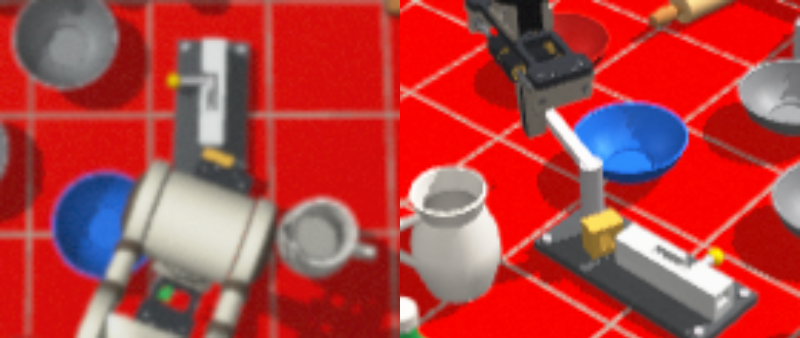

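The arm is turning freely: the lug is turned, the handle is still parked, and the jug is clear. I'll continue along the arc.

servo_tool --pt "0.0117 -0.0017 0 0 0 0.0444" --pt "0.0235 -0.0026 0 0 0 0.0889" --pt "0.0353 -0.0026 0 0 0 0.1333" --pt "0.0471 -0.0018 0 0 0 0.1778" --pt "0.0588 -0.0002 0 0 0 0.2222"

```text
time_s: 7.9
eef_pos: [0.4728, -0.0165, 0.2786]
ee_rot: [0.915, 0.402, -0.0, 0.0]
wrist_force: [-1.1, -1.6, 1.0]
grip_width: 0.003
```

servo_tool --pt "0.0117 -0.0017 0 0 0 0.0444" --pt "0.0235 -0.0026 0 0 0 0.0889" --pt "0.0294 -0.0026 0 0 0 0.1111" --pt "0.0353 -0.0026 0 0 0 0.1333" --pt "0.0353 -0.0026 0 0 0 0.1333"

```text
time_s: 8.32
eef_pos: [0.4861, 0.0003, 0.2784]
ee_rot: [0.952, 0.306, -0.0, -0.0]
wrist_force: [-0.1, -0.4, 0.1]
grip_width: 0.012
```

```bash
cat > chk.py <<'E'
from h import *
s=manip.get_state(); p=s['eef_pos']-POST; print(p@RX,p@RY,s['eef_pos'],s['wrist_force'].round(1),s['joint_positions'].round(2))
def ang(p): p=p-POST; return np.degrees(np.arctan2(p@RY,-(p@RX))), np.hypot(p@RX,p@RY)
for n,z in(('top',.112),('scene',.088),('wrist',.112)):
    f,c=grab(n); np.save(n+'2.npy',f)
    m=cv2.inRange(cv2.cvtColor(f,cv2.COLOR_RGB2HSV),(50,120,60),(75,255,255))
    N,L,S,C=cv2.connectedComponentsWithStats(m)
    for i in range(1,N):
        if S[i,4]>8:
            P=onplane(c,[C[i]],z)[0]; a,r=ang(P)
            if .12<r<.17: print(n,S[i],P.round(4),'ang',a.round(1),'r',r.round(3))
E
python3 chk.py
```

```text
-0.07596884977321008 0.06783913348959467 [4.86112946e-01 3.37343092e-04 2.78440010e-01] [-0.1 -0.4  0.1] [-0.25  0.07  1.96  0.    1.11  0.7 ]
top [232 199   5   4  14] [0.4707 0.0501 0.112 ] ang 51.3 r 0.15
wrist [ 135  183   61   62 2713] [0.4774 0.0457 0.112 ] ang 52.5 r 0.142
```

servo_tool --pt "0.0088 -0.0013 0 0 0 0.0333" --pt "0.0176 -0.002 0 0 0 0.0667" --pt "0.0258 -0.0027 0 0 0 0.0978" --pt "0.0309 -0.0027 0 0 0 0.1167" --pt "0.0309 -0.0027 0 0 0 0.1167"

```text
time_s: 8.88
eef_pos: [0.5002, 0.0124, 0.2783]
ee_rot: [0.976, 0.217, -0.0, -0.0]
wrist_force: [-0.9, 0.8, 0.4]
grip_width: 0.005
```

```bash
python3 chk.py
```

```text
-0.06244813643743335 0.08050211244230442 [0.50016472 0.01240832 0.27831369] [-0.9  0.8  0.4] [-0.22  0.11  1.92  0.    1.12  0.92]
top [228 192   4   5  13] [0.4936 0.0664 0.112 ] ang 62.0 r 0.152
scene [260 166   7  17  60] [0.4954 0.0638 0.088 ] ang 62.2 r 0.149
wrist [ 133  184   63   63 2787] [0.4993 0.0587 0.112 ] ang 62.7 r 0.143
```

servo_tool --pt "-0.015 0 0 0 0 0" --pt "-0.035 0 0 0 0 0" --pt "-0.05 0 0 0 0 0" --pt "-0.05 0 0 0 0 0"

```text
time_s: 9.37
eef_pos: [0.4714, -0.0008, 0.278]
ee_rot: [0.976, 0.217, -0.001, -0.0]
wrist_force: [-1.2, 0.7, 0.4]
grip_width: 0.006
```

servo_tool --pt "0 0 -0.06 0 0 0" --pt "0 0 -0.13 0 0 0" --pt "-0.06 0 -0.18 0 0 0" --pt "-0.12 0 -0.2 0 0 0" --pt "-0.18 0 -0.2 0 0 0"

```text
time_s: 9.78
eef_pos: [0.3748, -0.0465, 0.4024]
ee_rot: [0.976, 0.218, 0.003, 0.002]
wrist_force: [0.3, -0.8, 0.7]
grip_width: 0.004
```

servo_tool --pt "-0.06 0 0 0 0 0" --pt "-0.12 0 0 0 0 0" --pt "-0.17 0 0 0 0 0" --pt "-0.17 0 0 0 0 0" --pt "-0.17 0 0 0 0 0"

```text
time_s: 10.2
eef_pos: [0.282, -0.0897, 0.3987]
ee_rot: [0.977, 0.215, 0.001, 0.001]
wrist_force: [-0.0, 0.8, 0.2]
grip_width: 0.006
```

```bash
python3 chk.py
python3 - <<'E'
from h import *
f=np.load('top2.npy'); g=np.load('scene2.npy'); c=manip.camera_model('top')
m=cv2.inRange(cv2.cvtColor(f,cv2.COLOR_RGB2HSV),(100,120,60),(130,255,255)); m[:165]=0;m[222:]=0;m[:,:205]=0;m[:,265:]=0
pts=np.argwhere(m>0)[:,::-1].astype(np.int32); (x,y),r=cv2.minEnclosingCircle(pts); print((x,y),r,onplane(c,[(x,y)],.045))
save(np.hstack([cv2.resize(f[120:230,200:330],(400,338)),cv2.resize(g[140:270,185:325],(400,371))[:338]]),'s2.png')
E
```

```text
-0.27606978516491554 -0.03088871474515708 [ 0.28195883 -0.08971081  0.39874273] [-0.   0.8  0.2] [-0.73 -0.7   2.3   0.    1.54  0.41]
top [228 191   7   6  31] [0.4951 0.0597 0.112 ] ang 61.4 r 0.145
scene [260 166   7  17  60] [0.4954 0.0638 0.088 ] ang 62.2 r 0.149
(234.045166015625, 193.03565979003906) 17.076698303222656 [[0.50502888 0.05358558 0.045     ]]
```

View pics/s2.png

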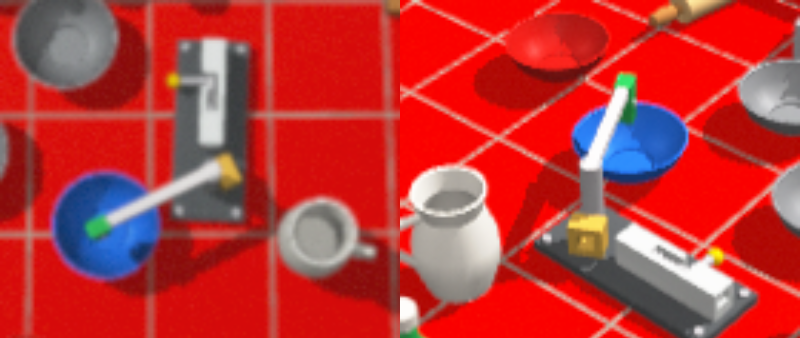

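The clip hangs over the bowl, about 1 cm from its middle, and most of that comes from the arm's fixed length. The handle is still parked and the bowl and jug are where they were. Handing in.

```bash
python3 -c "
from bench import manip
print(manip.finish_job())"
```

```text
the job is handed in; nothing more can be done
None
```

The job is handed in at about 10 s on the robot's clock. I drew the bolt about 35 mm to its stop, laid the handle over into the +y notch, and released it. Only then did I push the arm round with the closed fingers, to about −1.08 rad, so the clip hangs over the blue bowl.

**Bolt:** after release, the knob measured at rack (126, 46) mm. The last picture still shows it lying in the notch.

**Clip:** it measures about 1 cm from the bowl's centre. Most of that is fixed, because the clip's radius is 145 mm and the bowl stands about 135 mm from the post. The cameras disagreed by about 1° on the arm's angle, 61.4° from the top and 62.2° from the scene view. The bowl lies at about 63–64°, so the arm may stop a degree or two short.

**Surroundings:** the bowl measured within about 2 mm of where it started, and the jug looks unmoved in the last picture. The gripper is clear of everything. The highest wrist force in the readings was about 8 N.

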